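# Measure the desk tray with the tape measure and lock the reading

## Robot

A 6-joint arm with a two-finger parallel gripper is mounted at the origin on the work surface. World frame = base frame: x ahead of the robot, y to its left, z up, the work surface at z = 0. Lengths are in mm, angles in rad, forces in N, time in s.
With the tool pointing down it reaches from about 300 to 775 mm from the base axis. Payload 14.6 kg.
Tool frame: the origin (TCP) lies at the very end of the fingers, on their centre line; the grasp point (between the pads) lies 19 mm behind it; z points along the fingers, y is the line along which they close (so a half turn about z gives the same grasp; the last joint's range is limited). The gripper opens to 94 mm and grips with 3 to 60 N. Pads are 16 mm wide; open, the fingers measure 119 mm over their backs; the gripper's body (75 mm by 177 mm) begins 78 mm behind the grasp point.
Start: joints at [1.156, 0.3, 1.521, -0, 1.321, -0.067], TCP at [187.454, 517.059, 205.446] pointing down, gripper open.
Joint ranges: [-3.03, 3.03], [-0.79, 2.21], [0.23, 2.52], [-1.04, 4.18], [0, 3.07], [-2.55, 2.55]. Speed limits (rad/s): [2.22, 2.22, 2.57, 3.14, 3.14, 3.14].

## Interface

Orientations are given as [roll, pitch, yaw] about the fixed x, y, z axes, in that order (R = Rz(yaw) Ry(pitch) Rx(roll)).
In Python, from cell import manip gives the robot as it stands. The module is installed in compiled form; this text tells all that it offers.
- The arm moves only by the shell command python3 -m inch 'ROWS' [FORCE]. ROWS is JSON, a list of rows, each an object of numbers: "gripper": the opening, from 0 (shut) to 1 (fully open); "dx", "dy", "dz": the shift along the world's x, y, z in m; "wx", "wy", "wz": the turn, a rotation vector about the world's x, y, z in degrees. A call has exactly 5 rows; each row is the pose to reach, as a shift and turn from the pose commanded when the call began; what a row does not reach only later rows make up. A row lasts 1/12 s, in which the tool goes at most 41.7 mm and 7.16 degrees, less where a joint would pass 70% of its speed; a pose out of reach is approached as far as the arm can. A call with a gripper value outside its range is refused whole. The fingers move at their own pace and stop on an object; FORCE is the grip in N (left out, the last holds). Time passes only in rows, so rows that repeat a pose let the fingers close, or fill a call up. It gives the time, the measured TCP pose, the force, the opening and the grip force at its end, in the units of the state.
- manip.read_state(): the state, without advancing time (a new reading comes with each control period).
- manip.camera(name): name is "side" or "top" or "wrist"; returns the picture (400x640x3 uint8, blue, green, red); there is no depth.
- manip.camera_info(name): a dict with "camera_matrix" (3x3 intrinsics, pixels), "D" ([k1, k2, p1, p2, k3] as OpenCV has them; the pictures are not rectified), "R" (3x3) and "t" (3): a world point X has camera coordinates R X + t; the wrist camera has in their place "tool_from_camera" (4x4, takes a point from camera to tool coordinates, whose origin is the TCP and whose axes are the flange's). Camera axes: x right, y down, z forward; pixel columns grow to the right and rows downward; lengths in mm; the calibration is good to about 2 mm. A picture is of the moment at which its call begins: read the wrist's pose just before it. camera_info takes no time and is no camera call.
- manip.sign_off(): hands the job in; it is judged then, once.
The state is a dict: "clock": time; "joints": joint angles; "qd": joint speeds; "effort": joint torques, N m; "eef_pos": TCP position; "eef_rot": TCP orientation; "wrist_force": force on the tool from outside, world axes, zero at the start; "moment": the same for the moment, N m; "finger_gap": finger opening in mm; "finger_force": force on a finger pad.
Only numpy, scipy, OpenCV 4.12 (cv2) and the standard library are available. Lean on these libraries where they do the work, as an engineer would, in place of code of your own. Each camera call takes 0.05 s, during which the arm holds its last target. There are 200 camera calls.

## Task

Measure the white tray from its open front to its back wall: hook the end of the tape measure over the outside of the tray's back wall, back the case away through the open front until it stands upright on the desk, snug against the tray's front edge, with the blade straight across the tray. Then push the thumb lock on top of the case fully down and leave the tape there, without pressing the lock earlier, dragging the tray or disturbing the other things on the desk.

Things in the scene. Friction and masses are not known exactly. Their poses are not given: they have to be found in the camera images.
- tape_center (a point): Centre (half-way up) of the tape measure's grey plastic case: 78 long (x), 34 thick (y), 66 high (z), 0.28 kg, standing on the desk with its centre 33 above it. Its x axis points out of the front face (39 ahead), where the 16 wide yellow blade comes out level, its underside 25 above the case's bottom; z is up. The upper 22 of the front face is set back 12. Grip it across its 34 thickness, in the upper half; the gripper then clears the tray's walls. Loose.
- hook (a point): Lower end of the inner face (the face towards the case) of the steel end hook that hangs down from the blade's tip: 20 wide, 2.5 thick, its inner face reaches 20 down from the blade's underside, so its lower end is 5 above the case's bottom. With the blade drawn in, this face is 25 ahead of the case's front face (64 ahead of the case's centre).
- blade (a joint): How far the blade has been drawn out, m: 0 drawn in, 0.2 at most. A spring pulls it in with about 1.0 N at 0 and 1.5 N at 0.16. Hooked over the tray's back wall with the case against its front edge it reads 0.155.
- lock_top (a point): Centre of the top face of the black thumb lock on top of the case: 24 x 18, 8 ahead of the case's centre, 74 above the case's bottom when up, so it stands 8 above the case's top.
- lock (a joint): The thumb lock's travel, m: 0 up (blade free), 0.006 at most. It takes about 3 N down to 0.0042, where it meets the blade and begins to brake it, then more (press with about 6 to 10 N), and stays where it is left.
- tray: White plastic desk tray, 0.45 kg, loose on the desk. Origin: centre of its underside; x points from the open front to the back wall, z up. 180 in x, 220 in y; floor 6 thick; the back wall (+x end, outer face at x = +90) and both side walls are 4 thick and 22 high over the desk; the front (x = -90) is open, its edge just the 6 thick floor.
- cup: Bamboo pencil cup with pencils, 72 across, 100 high (180 with pencils); origin at the centre of its underside. Leave alone.
- clip: Chrome binder clip, 40 long, 35 high; origin at the centre of its underside. Leave alone.
- compass: Blue hard plastic drawing compass lying flat, about 160 long; origin under its hinge disc, legs towards -x. Leave alone.

How it is judged:
By the outcome, as a careful person would: the job done as asked, in the order asked, and still so for the second after the job is handed in, with the robot touching nothing.
It also fails if it takes over 54 s, if anything falls off the work surface, if the arm or the gripper's body presses on something with over 40 N, if the wrist force passes 120 N, or if a joint passes its speed limit or range.

## Working session

There is one attempt and no reset: what is moved stays moved. The work goes in short steps, Python scripts to look and compute and a shell command to move; the robot and the scene stay as the last step left them, time stands still between calls to the robot, and variables do not carry over. Pictures are saved under pics/ and viewed, at most 10 in all, crops included, and the job is handed in when it is done.

```bash
mkdir -p pics; cat > h.py <<'E'
from cell import manip
import numpy as np, cv2
def K(n):
    i=manip.camera_info(n); return i,np.array(i["camera_matrix"],float),np.array(i["D"],float)
def ray(n,uv,st=None):
    i,k,d=K(n); p=cv2.undistortPoints(np.array(uv,float).reshape(-1,1,2),k,d).reshape(-1,2)
    v=np.c_[p,np.ones(len(p))]
    if n=="wrist":
        T=np.array(i["tool_from_camera"]); from scipy.spatial.transform import Rotation as Ro
        R=Ro.from_euler("xyz",st["eef_rot"]).as_matrix()
        return R@T[:3,3]+np.array(st["eef_pos"]), v@(R@T[:3,:3]).T
    R=np.array(i["R"]);t=np.array(i["t"]).ravel()
    return -R.T@t, v@R
def plane(n,uv,z,st=None):
    o,v=ray(n,uv,st); return o+v*((z-o[2])/v[:,2])[:,None]
E
python3 - <<'E'
from h import *
a=manip.camera("top");b=manip.camera("side");cv2.imwrite("pics/top.png",a);cv2.imwrite("pics/side.png",b)
s=manip.read_state();print(s)
for n in("top","side"):
    o,v=ray(n,[[320,200]]);print(n,o,v)
E
```

```text
{'clock': 0.1, 'joints': array([ 1.15643679e+00,  3.00391907e-01,  1.52148516e+00,  3.56215191e-05,
        1.32069816e+00, -6.65793775e-02]), 'qd': array([ 0.00074402, -0.00214421, -0.00058071,  0.00084382,  0.00035738,
        0.00172331]), 'effort': array([ 5.08359644e-04, -5.32641578e+01, -3.53280866e+01,  7.08890310e-02,
        2.34923355e-02, -1.11461284e-04]), 'eef_pos': array([187.34079113, 516.87619782, 204.97034767]), 'eef_rot': array([-3.14061455e+00, -9.97990657e-05,  2.79380361e+00]), 'wrist_force': array([ 0.22987965,  0.43802187, -0.85301892]), 'moment': array([-0.01893892, -0.02544003, -0.04711461]), 'finger_force': 0.0, 'finger_gap': 93.8128478847787}
top [ 332.73159758   27.81198132 1357.5276751 ] [[ 0.16075894 -0.01514871 -0.98691273]]
side [ 485.0414245  -743.98659096  698.80770498] [[ 0.07082467  0.75331662 -0.65388331]]
```

View pics/top.png

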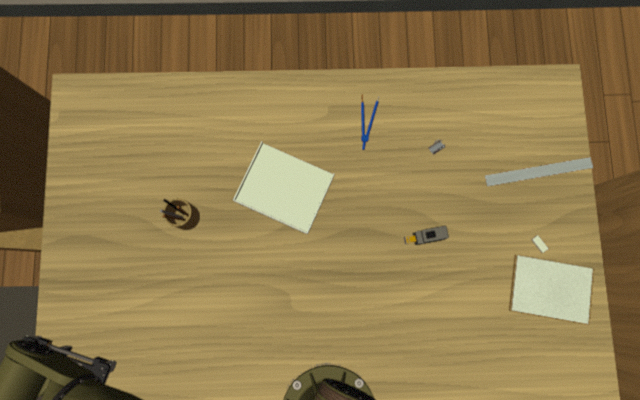

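View pics/side.png

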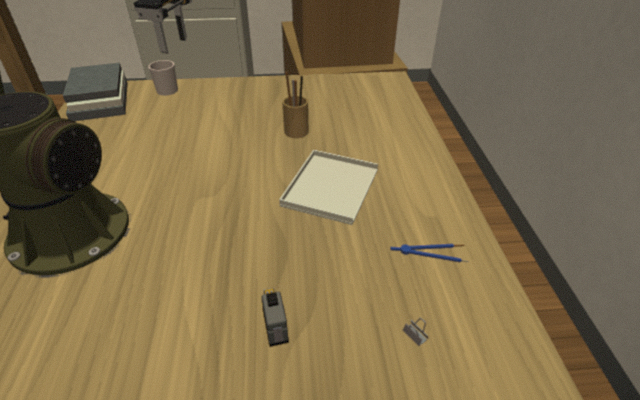

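The top view shows the tape at about (427,236) with its blade pointing left (+y). The tray corners are near (262,142), (333,173), (307,233) and (235,200). The side view shows a tray wall facing the camera. I'll zoom in to find which end is open.

```bash
python3 - <<'E'
from h import *
a=cv2.imread("pics/top.png");b=cv2.imread("pics/side.png")
c=np.vstack([np.hstack([cv2.resize(a[130:245,220:345],(400,368),interpolation=2),cv2.resize(b[140:235,270:390],(400,368),interpolation=2)]),
 np.hstack([cv2.resize(a[215:260,395:460],(400,230),interpolation=2),cv2.resize(b[285:350,240:353],(400,230),interpolation=2)])])
cv2.imwrite("pics/c1.png",c)
print(plane("top",[[262,142],[333,173],[307,233],[235,200]],10).round())
print(plane("top",[[414,239],[447,234]],66).round())
print("cup",plane("top",[[180,212]],80).round(),"compass",plane("top",[[365,139]],0).round(), "clip",plane("top",[[437,147]],10).round())
E
```

```text
[[718. 163.  10.]
 [626. -30.  10.]
 [463.  44.  10.]
 [558. 237.  10.]]
[[ 435. -231.   66.]
 [ 446. -317.   66.]]
cup [[519. 365.  80.]] compass [[ 723. -123.    0.]] clip [[ 693. -321.   10.]]
```

View pics/c1.png

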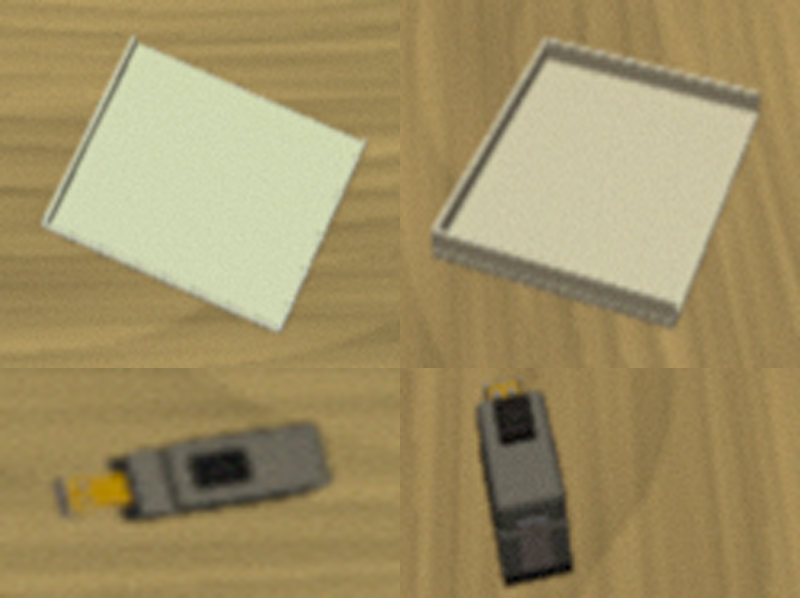

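The top crop shows the tape's blade pointing +y, at a yaw of about 97°. In the side crop the tray has walls on its left (robot side), far and near sides. Its open front is therefore the side away from the robot, giving a tray yaw of about 156°. I'm moving over the tape.

```bash
python3 -m inch '[{"dx":0.012,"dy":-0.04,"wz":-7,"gripper":1},{"dx":0.024,"dy":-0.08,"wz":-14,"gripper":1},{"dx":0.036,"dy":-0.12,"wz":-21,"gripper":1},{"dx":0.048,"dy":-0.16,"wz":-28,"gripper":1},{"dx":0.06,"dy":-0.2,"wz":-35,"gripper":1}]'
python3 -m inch '[{"dx":0.012,"dy":-0.04,"wz":-7,"gripper":1},{"dx":0.024,"dy":-0.08,"wz":-14,"gripper":1},{"dx":0.036,"dy":-0.12,"wz":-21,"gripper":1},{"dx":0.048,"dy":-0.16,"wz":-27.5,"gripper":1},{"dx":0.06,"dy":-0.2,"wz":-27.5,"gripper":1}]'
python3 -m inch '[{"dx":0.012,"dy":-0.04,"gripper":1},{"dx":0.024,"dy":-0.08,"gripper":1},{"dx":0.036,"dy":-0.12,"gripper":1},{"dx":0.048,"dy":-0.16,"gripper":1},{"dx":0.06,"dy":-0.2,"gripper":1}]'
python3 -m inch '[{"dx":0.014,"dy":-0.038,"gripper":1},{"dx":0.028,"dy":-0.076,"gripper":1},{"dx":0.044,"dy":-0.114,"gripper":1},{"dx":0.06,"dy":-0.152,"gripper":1},{"dx":0.073,"dy":-0.189,"gripper":1}]'
```

```text
validation failed for argument at $[0]...
validation failed for argument at $[0]...
validation failed for argument at $[0]...
validation failed for argument at $[0]...
```

```bash
python3 -m inch '[{"gripper":1,"dx":0.012,"dy":-0.04,"dz":0,"wx":0,"wy":0,"wz":-7},{"gripper":1,"dx":0.024,"dy":-0.08,"dz":0,"wx":0,"wy":0,"wz":-14},{"gripper":1,"dx":0.036,"dy":-0.12,"dz":0,"wx":0,"wy":0,"wz":-21},{"gripper":1,"dx":0.048,"dy":-0.16,"dz":0,"wx":0,"wy":0,"wz":-28},{"gripper":1,"dx":0.06,"dy":-0.2,"dz":0,"wx":0,"wy":0,"wz":-35}]'
```

```text
clock: 0.52
eef_pos: [247.1, 315.6, 205.1]
eef_rot: [-3.141, 0.0, 2.177]
wrist_force: [2.2, -0.1, -0.2]
finger_gap: 94.1
finger_force: 0.0
```

```bash
python3 -m inch '[{"gripper":1,"dx":0.012,"dy":-0.04,"dz":0,"wx":0,"wy":0,"wz":-7},{"gripper":1,"dx":0.024,"dy":-0.08,"dz":0,"wx":0,"wy":0,"wz":-14},{"gripper":1,"dx":0.036,"dy":-0.12,"dz":0,"wx":0,"wy":0,"wz":-21},{"gripper":1,"dx":0.048,"dy":-0.16,"dz":0,"wx":0,"wy":0,"wz":-27},{"gripper":1,"dx":0.06,"dy":-0.2,"dz":0,"wx":0,"wy":0,"wz":-27}]'
python3 -m inch '[{"gripper":1,"dx":0.012,"dy":-0.04,"dz":0,"wx":0,"wy":0,"wz":0},{"gripper":1,"dx":0.024,"dy":-0.08,"dz":0,"wx":0,"wy":0,"wz":0},{"gripper":1,"dx":0.036,"dy":-0.12,"dz":0,"wx":0,"wy":0,"wz":0},{"gripper":1,"dx":0.048,"dy":-0.16,"dz":0,"wx":0,"wy":0,"wz":0},{"gripper":1,"dx":0.06,"dy":-0.2,"dz":0,"wx":0,"wy":0,"wz":0}]'
python3 -m inch '[{"gripper":1,"dx":0.015,"dy":-0.038,"dz":0,"wx":0,"wy":0,"wz":0},{"gripper":1,"dx":0.03,"dy":-0.076,"dz":0,"wx":0,"wy":0,"wz":0},{"gripper":1,"dx":0.045,"dy":-0.114,"dz":0,"wx":0,"wy":0,"wz":0},{"gripper":1,"dx":0.06,"dy":-0.152,"dz":0,"wx":0,"wy":0,"wz":0},{"gripper":1,"dx":0.072,"dy":-0.185,"dz":0,"wx":0,"wy":0,"wz":0}]'
python3 - <<'E'
from h import *
s=manip.read_state();a=manip.camera("wrist");cv2.imwrite("pics/w1.png",a);print(s["eef_pos"],s["eef_rot"],s["qd"].max());np.save("w1.npy",np.r_[s["eef_pos"],s["eef_rot"]])
E
```

```text
clock: 0.93
eef_pos: [307.0, 116.1, 205.5]
eef_rot: [3.141, -0.0, 1.705]
wrist_force: [1.1, -0.1, 0.5]
finger_gap: 93.9
finger_force: 0.0
clock: 1.35
eef_pos: [366.9, -83.9, 205.5]
eef_rot: [3.141, 0.0, 1.711]
wrist_force: [0.5, 0.8, -0.1]
finger_gap: 93.6
finger_force: 0.0
clock: 1.77
eef_pos: [439.3, -269.1, 204.9]
eef_rot: [-3.141, -0.0, 1.711]
wrist_force: [0.5, 0.8, 0.1]
finger_gap: 94.0
finger_force: 0.0
[ 439.31298431 -269.06670037  204.91375347] [-3.14119117e+00 -3.68300758e-04  1.71089458e+00] 0.7135618892950032
```

View pics/w1.png

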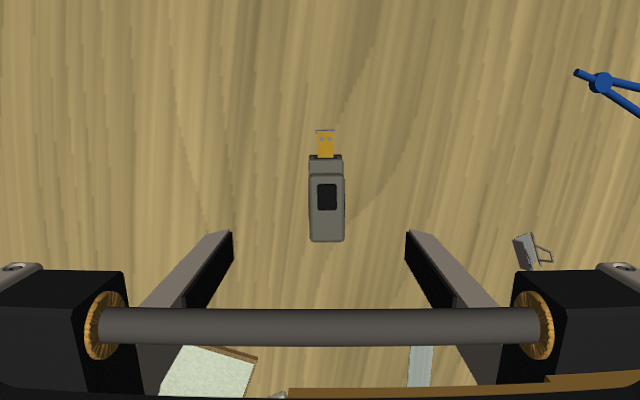

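The wrist view shows the tape upright. Its top face corners are about (309,175), (344,175), (345,241) and (310,241). The lock is centred at (327,197) and the hook at (325,131).

```bash
python3 - <<'E'
from h import *
w=np.load("w1.npy");s=dict(eef_pos=w[:3],eef_rot=w[3:])
p=plane("wrist",[[309,175],[344,175],[345,241],[310,241]],66,s);print(p.round(1))
l=plane("wrist",[[327,197]],74,s);k=plane("wrist",[[325.5,130.5]],42,s);print(l.round(1),k.round(1))
d=(p[0]+p[1]-p[2]-p[3])[:2]/2;print(np.linalg.norm(d),np.degrees(np.arctan2(d[1],d[0])))
d2=(k-l)[0,:2];print(np.linalg.norm(d2),np.degrees(np.arctan2(d2[1],d2[0])))
u=d/np.linalg.norm(d);print("centre",p.mean(0)[:2]+6*0-6*u+0, l[0,:2]-8*u)
E
```

```text
[[ 427.3 -255.3   66. ]
 [ 459.2 -250.8   66. ]
 [ 470.3 -314.3   66. ]
 [ 436.9 -319.    66. ]]
[[ 446.3 -271.6   74. ]] [[ 437.1 -214.4   42. ]]
64.46967707467921 99.24835548163888
57.979323071701174 99.11017300631724
centre [ 449.41176472 -290.75595123] [ 447.58593982 -279.54364909]
```

```bash
python3 -m inch '[{"gripper":1,"dx":0.008,"dy":-0.01,"dz":-0.03,"wx":0,"wy":0,"wz":1.2},{"gripper":1,"dx":0.008,"dy":-0.01,"dz":-0.07,"wx":0,"wy":0,"wz":1.2},{"gripper":1,"dx":0.008,"dy":-0.01,"dz":-0.11,"wx":0,"wy":0,"wz":1.2},{"gripper":1,"dx":0.008,"dy":-0.01,"dz":-0.145,"wx":0,"wy":0,"wz":1.2},{"gripper":1,"dx":0.008,"dy":-0.01,"dz":-0.171,"wx":0,"wy":0,"wz":1.2}]'
python3 -m inch '[{"gripper":0.6,"dx":0,"dy":0,"dz":0,"wx":0,"wy":0,"wz":0},{"gripper":0.45,"dx":0,"dy":0,"dz":0,"wx":0,"wy":0,"wz":0},{"gripper":0.2,"dx":0,"dy":0,"dz":0,"wx":0,"wy":0,"wz":0},{"gripper":0.2,"dx":0,"dy":0,"dz":0,"wx":0,"wy":0,"wz":0},{"gripper":0.2,"dx":0,"dy":0,"dz":0,"wx":0,"wy":0,"wz":0}]' 30
python3 -m inch '[{"gripper":0.2,"dx":0,"dy":0,"dz":0,"wx":0,"wy":0,"wz":0},{"gripper":0.2,"dx":0,"dy":0,"dz":0,"wx":0,"wy":0,"wz":0},{"gripper":0.2,"dx":0,"dy":0,"dz":0,"wx":0,"wy":0,"wz":0},{"gripper":0.2,"dx":0,"dy":0,"dz":0,"wx":0,"wy":0,"wz":0},{"gripper":0.2,"dx":0,"dy":0,"dz":0,"wx":0,"wy":0,"wz":0}]' 30
```

```text
clock: 2.23
eef_pos: [445.8, -275.7, 31.2]
eef_rot: [-3.139, -0.002, 1.733]
wrist_force: [-0.4, -0.7, 0.6]
finger_gap: 93.9
finger_force: 0.0
clock: 2.65
eef_pos: [447.8, -277.1, 36.2]
eef_rot: [3.14, 0.002, 1.733]
wrist_force: [0.3, 0.1, -0.5]
finger_gap: 64.0
finger_force: 0.0
clock: 3.07
eef_pos: [447.1, -276.6, 34.6]
eef_rot: [3.141, 0.0, 1.733]
wrist_force: [0.5, 0.0, 2.6]
finger_gap: 33.7
finger_force: 29.9
```

```bash
python3 -m inch '[{"gripper":0.2,"dx":0,"dy":0,"dz":0.02,"wx":0,"wy":0,"wz":0},{"gripper":0.2,"dx":0,"dy":0,"dz":0.05,"wx":0,"wy":0,"wz":0},{"gripper":0.2,"dx":0,"dy":0,"dz":0.08,"wx":0,"wy":0,"wz":0},{"gripper":0.2,"dx":0,"dy":0,"dz":0.115,"wx":0,"wy":0,"wz":0},{"gripper":0.2,"dx":0.01,"dy":0.01,"dz":0.15,"wx":0,"wy":0,"wz":4}]'
python3 -m inch '[{"gripper":0.2,"dx":0.02,"dy":0.024,"dz":0,"wx":0,"wy":0,"wz":6},{"gripper":0.2,"dx":0.04,"dy":0.05,"dz":0.01,"wx":0,"wy":0,"wz":12},{"gripper":0.2,"dx":0.065,"dy":0.078,"dz":0.02,"wx":0,"wy":0,"wz":18},{"gripper":0.2,"dx":0.09,"dy":0.106,"dz":0.02,"wx":0,"wy":0,"wz":24},{"gripper":0.2,"dx":0.115,"dy":0.134,"dz":0.02,"wx":0,"wy":0,"wz":30}]'
python3 -m inch '[{"gripper":0.2,"dx":0.025,"dy":0.028,"dz":0,"wx":0,"wy":0,"wz":6},{"gripper":0.2,"dx":0.05,"dy":0.056,"dz":0,"wx":0,"wy":0,"wz":12},{"gripper":0.2,"dx":0.075,"dy":0.084,"dz":0,"wx":0,"wy":0,"wz":17},{"gripper":0.2,"dx":0.1,"dy":0.112,"dz":0,"wx":0,"wy":0,"wz":22},{"gripper":0.2,"dx":0.12,"dy":0.14,"dz":0,"wx":0,"wy":0,"wz":22.4}]'
python3 -m inch '[{"gripper":0.2,"dx":0.015,"dy":0.02,"dz":0,"wx":0,"wy":0,"wz":0},{"gripper":0.2,"dx":0.027,"dy":0.038,"dz":0,"wx":0,"wy":0,"wz":0},{"gripper":0.2,"dx":0.027,"dy":0.038,"dz":0,"wx":0,"wy":0,"wz":0},{"gripper":0.2,"dx":0.027,"dy":0.038,"dz":0,"wx":0,"wy":0,"wz":0},{"gripper":0.2,"dx":0.027,"dy":0.038,"dz":0,"wx":0,"wy":0,"wz":0}]'
python3 - <<'E'
from h import *
s=manip.read_state();a=manip.camera("wrist");cv2.imwrite("pics/w2.png",a);print(s["eef_pos"],s["eef_rot"],s["qd"].max());np.save("w2.npy",np.r_[s["eef_pos"],s["eef_rot"]])
E
```

```text
clock: 3.48
eef_pos: [455.6, -267.1, 185.3]
eef_rot: [-3.14, -0.001, 1.8]
wrist_force: [0.4, -0.5, -3.4]
finger_gap: 34.1
finger_force: 29.9
clock: 3.9
eef_pos: [572.9, -131.1, 204.6]
eef_rot: [3.142, 0.0, 2.331]
wrist_force: [-0.5, 0.2, -4.3]
finger_gap: 33.6
finger_force: 29.9
clock: 4.32
eef_pos: [692.9, 9.1, 203.3]
eef_rot: [-3.141, -0.002, 2.723]
wrist_force: [-0.0, -1.0, -3.7]
finger_gap: 33.8
finger_force: 29.9
clock: 4.73
eef_pos: [718.6, 45.0, 203.6]
eef_rot: [-3.141, -0.001, 2.717]
wrist_force: [0.0, -0.2, -3.4]
finger_gap: 34.1
finger_force: 29.9
[718.64948797  45.00342152 203.62449811] [-3.14073818e+00 -1.28731744e-03  2.71688361e+00] 0.0045462106815410954
```

View pics/w2.png

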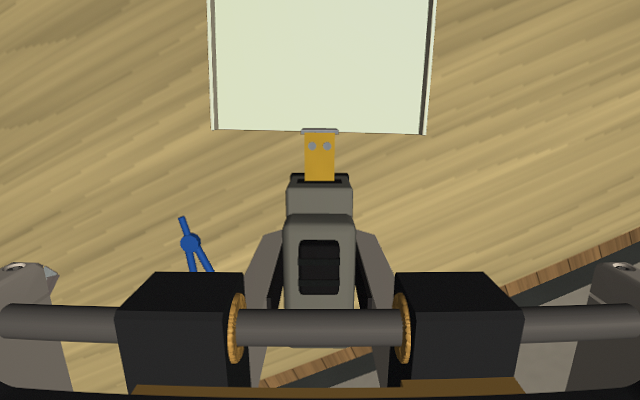

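The wrist view shows the tape held straight. The tray's open front edge runs from (212,129) to (424,135), and its side walls go up the image, slightly rotated relative to the case.

```bash
python3 - <<'E'
from h import *
w=np.load("w2.npy");s=dict(eef_pos=w[:3],eef_rot=w[3:])
a=cv2.imread("pics/w2.png");g=a[:,:,0].astype(float)  # blue: white tray vs wood
# front edge: last tray row per column
pts=[]
for u in list(range(225,295,5))+list(range(345,415,5)):
    c=g[100:160,u]; d=np.diff(cv2.GaussianBlur(c.reshape(-1,1),(1,5),0).ravel()); pts.append([u,100.5+np.argmin(d)])
p=np.array(pts);P=plane("wrist",p,6,s)
vx,vy,x,y=cv2.fitLine(P[:,:2].astype(np.float32),cv2.DIST_HUBER,0,.01,.01).ravel()
if vy<0: vx,vy=-vx,-vy
print("front line",x,y,"edge dir",np.degrees(np.arctan2(vy,vx)),"-> tray yaw",np.degrees(np.arctan2(vy,vx))+90, np.abs((P[:,:2]-[x,y])@[-vy,vx]).max())
C=plane("wrist",[[211,129.5],[425.5,135]],3,s);print("corners",C.round(1),np.linalg.norm(C[0]-C[1]))
ax=np.array([-vy,vx]);mid=C[:,:2].mean(0);mid=mid-ax*((mid-[x,y])@ax)
print("front mid",mid,"ax",ax,"tcp in tray (x from front, y)",(w[:2]-mid)@ax,(w[:2]-mid)@np.array([-ax[1],ax[0]]), "tool yaw",np.degrees(w[5]))
# tape in hand
zt=w[2]-34.6
p=plane("wrist",[[285,214],[356,214]],66+zt,s);l=plane("wrist",[[319.5,267]],74+zt,s);h=plane("wrist",[[320,130.5]],42+zt,s)
ta=np.array([np.cos(w[5]),np.sin(w[5])]);tn=np.array([-ta[1],ta[0]])
for q in(*p,*l,*h): print("rel tcp",(q[:2]-w[:2])@ta,(q[:2]-w[:2])@tn)
E
```

```text
front line 669.9913 65.72548 edge dir 64.321465 -> tray yaw 154.32147 0.5426635118826932
corners [[621.4 -37.7   3. ]
 [721.4 169.8   3. ]] 230.32577721974695
front mid [670.38630334  66.5470814 ] ax [-0.90123945  0.43332142] tcp in tray (x from front, y) -52.832015412236586 -1.4974752411493562 tool yaw 155.66596417464038
rel tcp 28.26015391884933 14.38445465510517
rel tcp 28.299733527545037 -16.79935211592793
rel tcp 6.739366293655483 -0.7946607463616044
rel tcp 63.18388983530431 -0.979511382457634
```

```bash
python3 -m inch '[{"gripper":0.2,"dx":-0.033,"dy":0.015,"dz":0,"wx":0,"wy":0,"wz":-1.3},{"gripper":0.2,"dx":-0.066,"dy":0.031,"dz":0,"wx":0,"wy":0,"wz":-1.3},{"gripper":0.2,"dx":-0.1,"dy":0.047,"dz":0,"wx":0,"wy":0,"wz":-1.3},{"gripper":0.2,"dx":-0.134,"dy":0.063,"dz":0,"wx":0,"wy":0,"wz":-1.3},{"gripper":0.2,"dx":-0.164,"dy":0.077,"dz":0,"wx":0,"wy":0,"wz":-1.3}]'
python3 -m inch '[{"gripper":0.2,"dx":0,"dy":0,"dz":-0.03,"wx":0,"wy":0,"wz":0},{"gripper":0.2,"dx":0,"dy":0,"dz":-0.06,"wx":0,"wy":0,"wz":0},{"gripper":0.2,"dx":0,"dy":0,"dz":-0.085,"wx":0,"wy":0,"wz":0},{"gripper":0.2,"dx":0,"dy":0,"dz":-0.11,"wx":0,"wy":0,"wz":0},{"gripper":0.2,"dx":0,"dy":0,"dz":-0.125,"wx":0,"wy":0,"wz":0}]'
python3 -m inch '[{"gripper":0.2,"dx":0,"dy":0,"dz":0,"wx":0,"wy":0,"wz":0},{"gripper":0.2,"dx":0,"dy":0,"dz":0,"wx":0,"wy":0,"wz":0},{"gripper":0.2,"dx":0,"dy":0,"dz":0,"wx":0,"wy":0,"wz":0},{"gripper":0.2,"dx":0,"dy":0,"dz":0,"wx":0,"wy":0,"wz":0},{"gripper":0.2,"dx":0,"dy":0,"dz":0,"wx":0,"wy":0,"wz":0}]'
python3 - <<'E'
from h import *
s=manip.read_state();a=manip.camera("wrist");b=manip.camera("side");print(s["eef_pos"],s["eef_rot"])
m=np.array([670.39,66.55]);ax=np.array([-.90124,.43332]);d=s["eef_pos"][:2]-m;print(d@ax,d@[-ax[1],ax[0]])
cv2.imwrite("pics/c3.png",np.hstack([cv2.resize(b[100:230,250:400],(400,347),interpolation=2),cv2.resize(a[0:277,160:480],(400,347))]))
cv2.imwrite("pics/w3.png",a);np.save("w3.npy",np.r_[s["eef_pos"],s["eef_rot"]])
E
```

```text
clock: 5.2
eef_pos: [552.6, 122.2, 204.7]
eef_rot: [3.141, 0.0, 2.693]
wrist_force: [0.7, -0.0, -3.1]
finger_gap: 33.7
finger_force: 30.0
clock: 5.62
eef_pos: [553.8, 121.4, 77.3]
eef_rot: [-3.14, -0.002, 2.693]
wrist_force: [-1.1, 0.0, -4.2]
finger_gap: 33.7
finger_force: 30.0
clock: 6.03
eef_pos: [555.6, 122.4, 80.7]
eef_rot: [3.14, 0.002, 2.694]
wrist_force: [-0.3, 0.4, -3.6]
finger_gap: 33.5
finger_force: 30.0
[555.57095735 122.36635758  80.72220272] [3.14047767e+00 1.65290648e-03 2.69414663e+00]
127.6658580620408 -0.5505465464612982
```

View pics/c3.png

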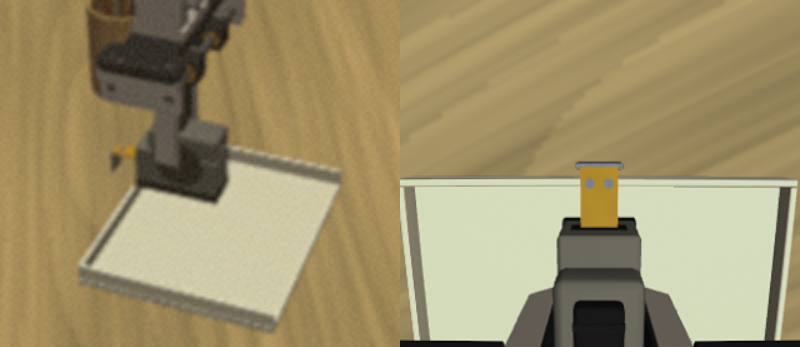

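The side view shows the case over the tray with the hook past the back wall. The wrist view shows the wall's outer edge at about row 142 (full image) and the hook ahead of it at about row 131. I'll check the wall's distance and yaw.

```bash
python3 - <<'E'
from h import *
w=np.load("w3.npy");s=dict(eef_pos=w[:3],eef_rot=w[3:]);g=cv2.GaussianBlur(cv2.imread("pics/w3.png")[:,:,0],(5,5),0).astype(float)
p=[[u,125.5+np.argmax(np.diff(g[125:165,u]))] for u in list(range(180,300,6))+list(range(345,460,6))]
P=plane("wrist",p,22,s)[:,:2]
vx,vy,x,y=cv2.fitLine(P.astype(np.float32),cv2.DIST_HUBER,0,.01,.01).ravel()
if vy<0: vx,vy=-vx,-vy
ax=np.array([-vy,vx]);print(p[0],p[-1],"yaw",np.degrees(np.arctan2(vy,vx))+90,"tool",np.degrees(w[5]),"wall ahead of tcp",([x,y]-w[:2])@ax)
print("hook",(plane("wrist",[[320,131]],88,s)[0,:2]-w[:2])@ax)
c=plane("wrist",[[160,145],[478,147]],22,s);print(c)
E
```

```text
[180, np.float64(142.5)] [459, np.float64(143.5)] yaw 154.2095 tool 154.36323125596275 wall ahead of tcp 51.84623186313121
hook 62.98063260937637
[[463.28224941  47.0017709   22.        ]
 [558.2610635  242.20181028  22.        ]]
```

```bash
python3 -m inch '[{"gripper":0.2,"dx":0,"dy":0,"dz":-0.012,"wx":0,"wy":0,"wz":0},{"gripper":0.2,"dx":0,"dy":0,"dz":-0.024,"wx":0,"wy":0,"wz":0},{"gripper":0.2,"dx":0,"dy":0,"dz":-0.032,"wx":0,"wy":0,"wz":0},{"gripper":0.2,"dx":0,"dy":0,"dz":-0.0345,"wx":0,"wy":0,"wz":0},{"gripper":0.2,"dx":0,"dy":0,"dz":-0.0345,"wx":0,"wy":0,"wz":0}]'
python3 -m inch '[{"gripper":0.2,"dx":0.003,"dy":-0.0015,"dz":0,"wx":0,"wy":0,"wz":0},{"gripper":0.2,"dx":0.006,"dy":-0.003,"dz":0,"wx":0,"wy":0,"wz":0},{"gripper":0.2,"dx":0.009,"dy":-0.0044,"dz":0,"wx":0,"wy":0,"wz":0},{"gripper":0.2,"dx":0.013,"dy":-0.0063,"dz":0,"wx":0,"wy":0,"wz":0},{"gripper":0.2,"dx":0.018,"dy":-0.0087,"dz":0,"wx":0,"wy":0,"wz":0}]'
python3 - <<'E'
from h import *
s=manip.read_state();a=manip.camera("wrist");b=manip.camera("side");print(s["eef_pos"],s["eef_rot"])
cv2.imwrite("pics/c4.png",np.hstack([cv2.resize(b[100:230,250:400],(400,347),interpolation=2),cv2.resize(a[0:277,160:480],(400,347))]))
E
```

```text
clock: 6.55
eef_pos: [554.4, 122.3, 43.6]
eef_rot: [-3.14, -0.002, 2.694]
wrist_force: [0.5, 0.4, -3.7]
finger_gap: 33.6
finger_force: 30.0
clock: 6.97
eef_pos: [573.5, 113.6, 45.2]
eef_rot: [3.141, 0.0, 2.694]
wrist_force: [0.7, 0.6, -3.6]
finger_gap: 34.1
finger_force: 30.0
[573.47796466 113.60297366  45.21693382] [3.14139309e+00 1.15974153e-04 2.69438985e+00]
```

View pics/c4.png

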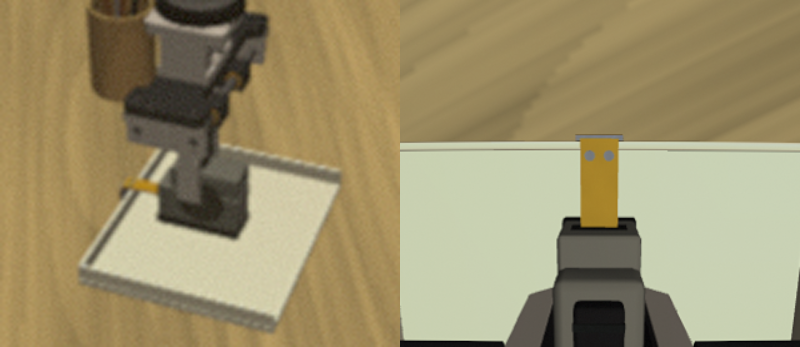

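The hook has caught the back wall and the blade is drawing out, with the tray unmoved (its corners are at the same pixels). I'm backing out.

```bash
python3 -m inch '[{"gripper":0.2,"dx":0.009,"dy":-0.0043,"dz":0,"wx":0,"wy":0,"wz":0},{"gripper":0.2,"dx":0.018,"dy":-0.0087,"dz":0,"wx":0,"wy":0,"wz":0},{"gripper":0.2,"dx":0.027,"dy":-0.013,"dz":0,"wx":0,"wy":0,"wz":0},{"gripper":0.2,"dx":0.036,"dy":-0.0174,"dz":0,"wx":0,"wy":0,"wz":0},{"gripper":0.2,"dx":0.045,"dy":-0.0217,"dz":0,"wx":0,"wy":0,"wz":0}]'
python3 -m inch '[{"gripper":0.2,"dx":0.009,"dy":-0.0043,"dz":0,"wx":0,"wy":0,"wz":0},{"gripper":0.2,"dx":0.018,"dy":-0.0087,"dz":0,"wx":0,"wy":0,"wz":0},{"gripper":0.2,"dx":0.027,"dy":-0.013,"dz":0,"wx":0,"wy":0,"wz":0},{"gripper":0.2,"dx":0.036,"dy":-0.0174,"dz":0,"wx":0,"wy":0,"wz":0},{"gripper":0.2,"dx":0.045,"dy":-0.0217,"dz":0,"wx":0,"wy":0,"wz":0}]'
python3 -m inch '[{"gripper":0.2,"dx":0.01,"dy":-0.0048,"dz":0,"wx":0,"wy":0,"wz":0},{"gripper":0.2,"dx":0.02,"dy":-0.0097,"dz":0,"wx":0,"wy":0,"wz":0},{"gripper":0.2,"dx":0.03,"dy":-0.0145,"dz":0,"wx":0,"wy":0,"wz":0},{"gripper":0.2,"dx":0.04,"dy":-0.0194,"dz":0,"wx":0,"wy":0,"wz":0},{"gripper":0.2,"dx":0.047,"dy":-0.0228,"dz":0,"wx":0,"wy":0,"wz":0}]'
python3 -m inch '[{"gripper":0.2,"dx":0,"dy":0,"dz":0,"wx":0,"wy":0,"wz":0},{"gripper":0.2,"dx":0,"dy":0,"dz":0,"wx":0,"wy":0,"wz":0},{"gripper":0.2,"dx":0,"dy":0,"dz":0,"wx":0,"wy":0,"wz":0},{"gripper":0.2,"dx":0,"dy":0,"dz":0,"wx":0,"wy":0,"wz":0},{"gripper":0.2,"dx":0,"dy":0,"dz":0,"wx":0,"wy":0,"wz":0}]'
python3 - <<'E'
from h import *
s=manip.read_state();a=manip.camera("wrist");b=manip.camera("side");t=manip.camera("top");print(s["eef_pos"],s["eef_rot"])
cv2.imwrite("pics/w5.png",a);np.save("w5.npy",np.r_[s["eef_pos"],s["eef_rot"]])
cv2.imwrite("pics/c5.png",np.hstack([cv2.resize(b[100:230,270:420],(400,347),interpolation=2),cv2.resize(a[0:277,160:480],(400,347))]))
E
```

```text
clock: 7.48
eef_pos: [618.8, 91.6, 44.9]
eef_rot: [-3.142, -0.0, 2.694]
wrist_force: [-1.0, 0.2, -3.1]
finger_gap: 34.1
finger_force: 30.0
clock: 7.9
eef_pos: [663.7, 69.9, 44.8]
eef_rot: [-3.141, -0.0, 2.694]
wrist_force: [-1.1, -0.0, -2.5]
finger_gap: 33.4
finger_force: 30.0
clock: 8.32
eef_pos: [710.8, 46.8, 44.6]
eef_rot: [-3.141, -0.0, 2.694]
wrist_force: [-1.9, 1.1, -3.3]
finger_gap: 33.7
finger_force: 30.0
clock: 8.73
eef_pos: [709.8, 47.7, 45.0]
eef_rot: [-3.141, -0.0, 2.695]
wrist_force: [-1.7, 0.5, -4.1]
finger_gap: 33.7
finger_force: 30.0
[709.77422527  47.72908673  44.96865429] [-3.14142918e+00 -1.06266971e-04  2.69475664e+00]
```

View pics/c5.png

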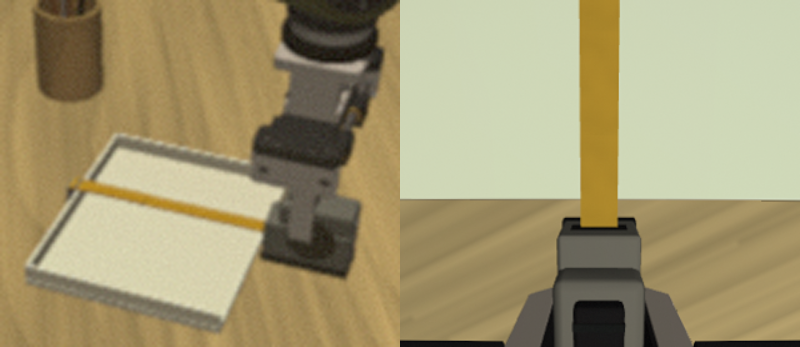

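The hook stays over the wall and the blade runs straight across. The tray's front edge is at about row 159, just ahead of the case. I'll measure the gap.

```bash
python3 - <<'E'
from h import *
w=np.load("w5.npy");s=dict(eef_pos=w[:3],eef_rot=w[3:]);g=cv2.GaussianBlur(cv2.imread("pics/w5.png")[:,:,0],(5,5),0).astype(float)
p=[[u,140.5+np.argmin(np.diff(g[140:180,u]))] for u in list(range(180,295,6))+list(range(345,460,6))]
P=plane("wrist",p,6,s)[:,:2]
vx,vy,x,y=cv2.fitLine(P.astype(np.float32),cv2.DIST_HUBER,0,.01,.01).ravel()
if vy<0: vx,vy=-vx,-vy
ax=np.array([-vy,vx]);print(p[0],p[-1],"yaw",np.degrees(np.arctan2(vy,vx))+90,"tool",np.degrees(w[5]),"edge ahead of tcp",([x,y]-w[:2])@ax, np.median((P-w[:2])@ax))
E
```

```text
[180, np.float64(158.5)] [459, np.float64(159.5)] yaw 154.42465 tool 154.3981824473354 edge ahead of tcp 43.78672510498116 43.77410206055925
```

```bash
python3 -m inch '[{"gripper":0.2,"dx":0,"dy":0,"dz":-0.003,"wx":0,"wy":0,"wz":0},{"gripper":0.2,"dx":0,"dy":0,"dz":-0.006,"wx":0,"wy":0,"wz":0},{"gripper":0.2,"dx":0,"dy":0,"dz":-0.008,"wx":0,"wy":0,"wz":0},{"gripper":0.2,"dx":0,"dy":0,"dz":-0.009,"wx":0,"wy":0,"wz":0},{"gripper":0.2,"dx":0,"dy":0,"dz":-0.0095,"wx":0,"wy":0,"wz":0}]'
```

```text
clock: 9.3
eef_pos: [709.9, 47.5, 35.1]
eef_rot: [-3.141, -0.0, 2.694]
wrist_force: [-0.5, 0.2, -2.9]
finger_gap: 33.9
finger_force: 30.0
```

```bash
python3 -m inch '[{"gripper":0.2,"dx":-0.001,"dy":0.0005,"dz":-0.0004,"wx":0,"wy":0,"wz":0},{"gripper":0.2,"dx":-0.002,"dy":0.001,"dz":-0.0004,"wx":0,"wy":0,"wz":0},{"gripper":0.2,"dx":-0.003,"dy":0.0014,"dz":-0.0004,"wx":0,"wy":0,"wz":0},{"gripper":0.2,"dx":-0.0036,"dy":0.0017,"dz":-0.0004,"wx":0,"wy":0,"wz":0},{"gripper":0.2,"dx":-0.0036,"dy":0.0017,"dz":-0.0004,"wx":0,"wy":0,"wz":0}]'
python3 -m inch '[{"gripper":0.2,"dx":0,"dy":0,"dz":0,"wx":0,"wy":0,"wz":0},{"gripper":0.2,"dx":0,"dy":0,"dz":0,"wx":0,"wy":0,"wz":0},{"gripper":0.2,"dx":0,"dy":0,"dz":0,"wx":0,"wy":0,"wz":0},{"gripper":0.2,"dx":0,"dy":0,"dz":0,"wx":0,"wy":0,"wz":0},{"gripper":0.2,"dx":0,"dy":0,"dz":0,"wx":0,"wy":0,"wz":0}]'
python3 - <<'E'
from h import *
F=[];P=[]
for i in range(4):
    a=manip.camera("wrist");s=manip.read_state();F.append(s["wrist_force"]);P.append(s["eef_pos"])
print(np.mean(F,0),np.std(F,0),np.mean(P,0))
s["eef_pos"]=np.mean(P,0)
cv2.imwrite("pics/w6.png",a)
g=cv2.GaussianBlur(a[:,:,0],(5,5),0).astype(float)
p=[[u,140.5+np.argmin(np.diff(g[140:180,u]))] for u in list(range(180,295,6))+list(range(345,460,6))]
ax=np.array([-.9013,.4332]);print(p[0],p[-1],np.median((plane("wrist",p,6,s)[:,:2]-s["eef_pos"][:2])@ax))
cv2.imwrite("pics/c6.png",cv2.resize(a[130:270,240:400],(800,600)))
E
```

```text
clock: 9.72
eef_pos: [706.3, 49.3, 35.1]
eef_rot: [-3.142, 0.0, 2.694]
wrist_force: [-0.5, 0.8, -3.6]
finger_gap: 33.7
finger_force: 30.0
clock: 10.13
eef_pos: [706.5, 49.2, 35.0]
eef_rot: [-3.142, -0.0, 2.694]
wrist_force: [-1.8, 0.4, -2.4]
finger_gap: 33.5
finger_force: 30.0
[-1.5505144   0.63777944 -3.14388608] [0.36471691 0.29262522 0.16378874] [706.45713747  49.21572203  35.04338467]
[180, np.float64(166.5)] [459, np.float64(166.5)] 40.22525236039829
```

View pics/c6.png

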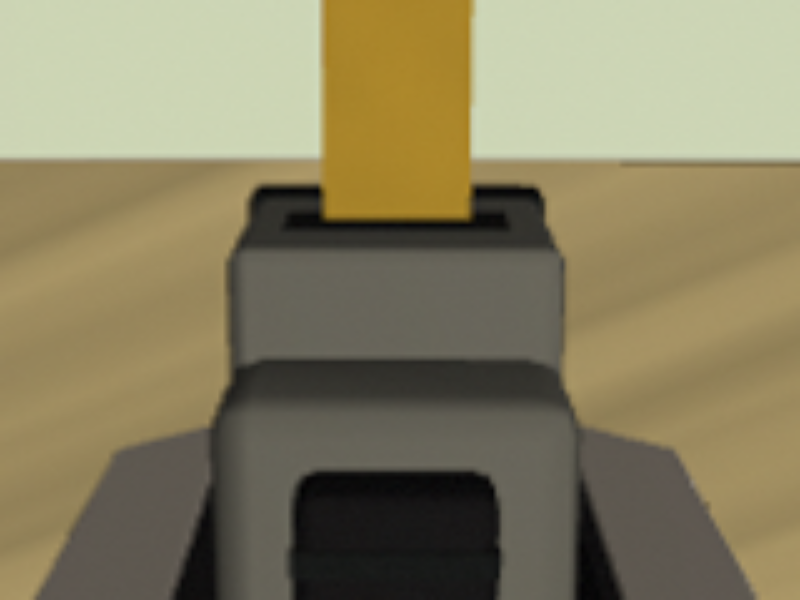

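The case still stands about 3 mm short of the tray's front edge: edge at row 167, case's lower front at about row 173. It's also roughly 0.4 mm above the desk.

```bash
python3 -m inch '[{"gripper":0.2,"dx":-0.0004,"dy":0.0002,"dz":-0.0003,"wx":0,"wy":0,"wz":0},{"gripper":0.2,"dx":-0.0009,"dy":0.0004,"dz":-0.0005,"wx":0,"wy":0,"wz":0},{"gripper":0.2,"dx":-0.0014,"dy":0.0007,"dz":-0.0005,"wx":0,"wy":0,"wz":0},{"gripper":0.2,"dx":-0.0018,"dy":0.0009,"dz":-0.0005,"wx":0,"wy":0,"wz":0},{"gripper":0.2,"dx":-0.0018,"dy":0.0009,"dz":-0.0005,"wx":0,"wy":0,"wz":0}]'
cat > q.py <<'E'
from h import *
F=[];P=[]
for i in range(5):
    a=manip.camera("wrist");s=manip.read_state();F.append(s["wrist_force"]);P.append(s["eef_pos"])
s["eef_pos"]=np.mean(P,0);F=np.mean(F,0)
g=cv2.GaussianBlur(a[:,:,0],(5,5),0).astype(float)
U=list(range(180,285,6))+list(range(355,460,6))
p=[[u,140.5+np.argmin(np.diff(g[140:185,u]))] for u in U]
ax=np.array([-.9013,.4332]);print("F",F,"along",F[:2]@ax,"pos",s["eef_pos"],"edge row",np.mean(p,0)[1],"ahead",np.median((plane("wrist",p,6,s)[:,:2]-s["eef_pos"][:2])@ax))
E
python3 q.py
```

```text
clock: 10.75
eef_pos: [704.6, 50.2, 34.7]
eef_rot: [3.142, 0.0, 2.694]
wrist_force: [-1.5, 1.0, -1.5]
finger_gap: 33.8
finger_force: 30.0
F [-1.55670132  0.8599641  -1.3434907 ] along 1.7755913490669069 pos [704.62767903  50.16163395  34.65473618] edge row 170.08333333333334 ahead 38.10087755537929
```

```bash
python3 -m inch '[{"gripper":0.2,"dx":-0.0002,"dy":0.0001,"dz":0,"wx":0,"wy":0,"wz":0},{"gripper":0.2,"dx":-0.0004,"dy":0.0002,"dz":0,"wx":0,"wy":0,"wz":0},{"gripper":0.2,"dx":-0.0006,"dy":0.0003,"dz":0,"wx":0,"wy":0,"wz":0},{"gripper":0.2,"dx":-0.0007,"dy":0.0003,"dz":0,"wx":0,"wy":0,"wz":0},{"gripper":0.2,"dx":-0.0007,"dy":0.0003,"dz":0,"wx":0,"wy":0,"wz":0}]' | grep force; python3 q.py
python3 -m inch '[{"gripper":0.2,"dx":-0.0002,"dy":0.0001,"dz":0,"wx":0,"wy":0,"wz":0},{"gripper":0.2,"dx":-0.0003,"dy":0.00015,"dz":0,"wx":0,"wy":0,"wz":0},{"gripper":0.2,"dx":-0.0005,"dy":0.0002,"dz":0,"wx":0,"wy":0,"wz":0},{"gripper":0.2,"dx":-0.0005,"dy":0.0002,"dz":0,"wx":0,"wy":0,"wz":0},{"gripper":0.2,"dx":-0.0005,"dy":0.0002,"dz":0,"wx":0,"wy":0,"wz":0}]' |grep force; python3 q.py
```

```text
wrist_force: [-0.3, 0.1, -0.8]
finger_force: 30.0
F [ 0.32396905  0.28050446 -0.30684737] along -0.17047877338808048 pos [704.06095304  50.39350915  34.65831467] edge row 171.05555555555554 ahead 37.49397742877605
wrist_force: [0.1, 1.1, 0.6]
finger_force: 30.0
F [0.29960522 0.44819469 1.28587163] along -0.07587624596519149 pos [703.49630126  50.63581264  34.64063541] edge row 172.02777777777777 ahead 36.91062538274981
```

```bash
python3 -m inch '[{"gripper":0.2,"dx":0,"dy":0,"dz":0.0002,"wx":0,"wy":0,"wz":0},{"gripper":0.2,"dx":-0.0002,"dy":0.0001,"dz":0.0003,"wx":0,"wy":0,"wz":0},{"gripper":0.2,"dx":-0.0005,"dy":0.0002,"dz":0.0003,"wx":0,"wy":0,"wz":0},{"gripper":0.2,"dx":-0.0005,"dy":0.0002,"dz":0.0003,"wx":0,"wy":0,"wz":0},{"gripper":0.2,"dx":-0.0005,"dy":0.0002,"dz":0.0003,"wx":0,"wy":0,"wz":0}]' | grep wrist; python3 q.py
python3 -m inch '[{"gripper":0.2,"dx":-0.0002,"dy":0.0001,"dz":0,"wx":0,"wy":0,"wz":0},{"gripper":0.2,"dx":-0.0003,"dy":0.00015,"dz":0,"wx":0,"wy":0,"wz":0},{"gripper":0.2,"dx":-0.0005,"dy":0.0002,"dz":0,"wx":0,"wy":0,"wz":0},{"gripper":0.2,"dx":-0.0005,"dy":0.0002,"dz":0,"wx":0,"wy":0,"wz":0},{"gripper":0.2,"dx":-0.0005,"dy":0.0002,"dz":0,"wx":0,"wy":0,"wz":0}]' |grep wrist; python3 q.py
```

```text
wrist_force: [-2.0, 0.2, -1.5]
F [-0.81922847  1.11974411 -1.96548983] along 1.2234437683585864 pos [702.79002192  50.84819623  34.65493004] edge row 173.5 ahead 36.047498182871124
wrist_force: [0.7, 0.4, -4.0]
F [ 0.37415906  0.32664154 -4.64807454] along -0.19572844255578978 pos [702.44990648  50.97720066  34.75138985] edge row 173.80555555555554 ahead 35.96152090730129
```

```bash
python3 -m inch '[{"gripper":0.2,"dx":0,"dy":0,"dz":-0.0002,"wx":0,"wy":0,"wz":0},{"gripper":0.2,"dx":-0.0002,"dy":0.0001,"dz":-0.0003,"wx":0,"wy":0,"wz":0},{"gripper":0.2,"dx":-0.0004,"dy":0.0002,"dz":-0.0003,"wx":0,"wy":0,"wz":0},{"gripper":0.2,"dx":-0.0004,"dy":0.0002,"dz":-0.0003,"wx":0,"wy":0,"wz":0},{"gripper":0.2,"dx":-0.0004,"dy":0.0002,"dz":-0.0003,"wx":0,"wy":0,"wz":0}]' | grep wrist; python3 q.py
```

```text
wrist_force: [2.8, -1.2, -3.3]
F [ 3.19017448 -1.56703383 -2.56811281] along -3.5541433108192013 pos [702.2786785   51.08376625  34.76175328] edge row 173.91666666666666 ahead 35.94253091858923
```

Contact is confirmed: 3.6 N of resistance, and the edge row no longer changes. Now I release and lift.

```bash
python3 -m inch '[{"gripper":0.38,"dx":0,"dy":0,"dz":0,"wx":0,"wy":0,"wz":0},{"gripper":0.4,"dx":0,"dy":0,"dz":0,"wx":0,"wy":0,"wz":0},{"gripper":0.5,"dx":0,"dy":0,"dz":0,"wx":0,"wy":0,"wz":0},{"gripper":0.6,"dx":0,"dy":0,"dz":0,"wx":0,"wy":0,"wz":0},{"gripper":0.7,"dx":0,"dy":0,"dz":0,"wx":0,"wy":0,"wz":0}]'
python3 -m inch '[{"gripper":0.7,"dx":0,"dy":0,"dz":0,"wx":0,"wy":0,"wz":0},{"gripper":0.7,"dx":0,"dy":0,"dz":0,"wx":0,"wy":0,"wz":0},{"gripper":0.7,"dx":0,"dy":0,"dz":0.02,"wx":0,"wy":0,"wz":0},{"gripper":0.7,"dx":0,"dy":0,"dz":0.045,"wx":0,"wy":0,"wz":0},{"gripper":0.7,"dx":0,"dy":0,"dz":0.075,"wx":0,"wy":0,"wz":0}]'
python3 -m inch '[{"gripper":0,"dx":-0.003,"dy":0.0014,"dz":0.01,"wx":0,"wy":0,"wz":0},{"gripper":0,"dx":-0.006,"dy":0.0028,"dz":0.01,"wx":0,"wy":0,"wz":0},{"gripper":0,"dx":-0.006,"dy":0.0028,"dz":0.01,"wx":0,"wy":0,"wz":0},{"gripper":0,"dx":-0.006,"dy":0.0028,"dz":0.01,"wx":0,"wy":0,"wz":0},{"gripper":0,"dx":-0.006,"dy":0.0028,"dz":0.01,"wx":0,"wy":0,"wz":0}]' 20
python3 -m inch '[{"gripper":0,"dx":0,"dy":0,"dz":0,"wx":0,"wy":0,"wz":0},{"gripper":0,"dx":0,"dy":0,"dz":0,"wx":0,"wy":0,"wz":0},{"gripper":0,"dx":0,"dy":0,"dz":0,"wx":0,"wy":0,"wz":0},{"gripper":0,"dx":0,"dy":0,"dz":0,"wx":0,"wy":0,"wz":0},{"gripper":0,"dx":0,"dy":0,"dz":0,"wx":0,"wy":0,"wz":0}]'
python3 - <<'E'
from h import *
s=manip.read_state();a=manip.camera("wrist");b=manip.camera("side");print(s["eef_pos"],s["eef_rot"])
np.save("w7.npy",np.r_[s["eef_pos"],s["eef_rot"]]);cv2.imwrite("pics/w7.png",a);cv2.imwrite("pics/s7.png",b)
cv2.imwrite("pics/c7.png",np.hstack([cv2.resize(b[100:230,270:420],(400,347),interpolation=2),cv2.resize(a[0:277,160:480],(400,347))]))
E
```

```text
clock: 14.75
eef_pos: [702.0, 51.3, 34.6]
eef_rot: [3.142, -0.0, 2.694]
wrist_force: [-0.0, 1.0, -0.5]
finger_gap: 54.2
finger_force: 0.0
clock: 15.17
eef_pos: [701.3, 51.2, 109.0]
eef_rot: [-3.14, -0.003, 2.694]
wrist_force: [-0.2, -0.8, 0.2]
finger_gap: 65.6
finger_force: 0.0
clock: 15.58
eef_pos: [695.4, 54.0, 117.6]
eef_rot: [-3.14, -0.002, 2.694]
wrist_force: [0.9, 0.9, -0.8]
finger_gap: 35.9
finger_force: 0.0
clock: 16.0
eef_pos: [696.1, 54.0, 119.4]
eef_rot: [-3.142, -0.0, 2.694]
wrist_force: [0.4, 0.2, -0.3]
finger_gap: 2.2
finger_force: 0.0
[696.05578353  54.00185811 119.41145469] [-3.14155039e+00 -8.41603894e-05  2.69430547e+00]
```

View pics/c7.png

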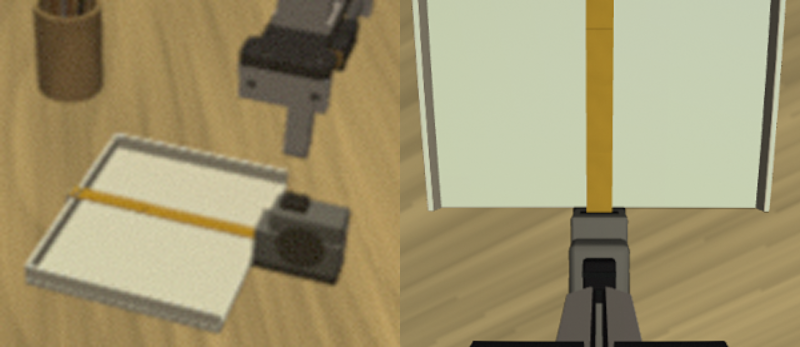

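The case stands upright and snug, with the blade straight and hooked over the wall; the tray hasn't moved. I'll check the lock's offset from the TCP.

```bash
python3 - <<'E'
from h import *
w=np.load("w7.npy");s=dict(eef_pos=w[:3],eef_rot=w[3:]);ax=np.array([-.9013,.4332]);n=np.array([-ax[1],ax[0]])
g=cv2.imread("pics/w7.png",0).astype(float);print(g[185:225,319].astype(int))
for uv,z in(([319,195.5],66),([319,207],74)):
    q=plane("wrist",[uv],z,s)[0,:2]-w[:2];print(q@ax,q@n)
p=[[u,150.5+np.argmin(np.diff(g[150:180,u]))] for u in list(range(190,285,6))+list(range(355,460,6))]
print("edge",np.median((plane("wrist",p,6,s)[:,:2]-w[:2])@ax))
E
```

```text
[ 98  97  98  98  94  71  41  46  48  54  65  81  90  92  93  95  98  98
  98 100  82  22   5  14  17  21  23  22  24  22  25  22  20  24  22  23
  22  22  22  24]
16.580739532774178 -0.5100214407048513
10.6353373183213 -0.5195080126505518
edge 28.602581076499757
```

```bash
python3 -m inch '[{"gripper":0,"dx":0.0018,"dy":-0.0009,"dz":-0.015,"wx":0,"wy":0,"wz":0},{"gripper":0,"dx":0.0018,"dy":-0.0009,"dz":-0.03,"wx":0,"wy":0,"wz":0},{"gripper":0,"dx":0.0018,"dy":-0.0009,"dz":-0.039,"wx":0,"wy":0,"wz":0},{"gripper":0,"dx":0.0018,"dy":-0.0009,"dz":-0.042,"wx":0,"wy":0,"wz":0},{"gripper":0,"dx":0.0018,"dy":-0.0009,"dz":-0.042,"wx":0,"wy":0,"wz":0}]'
python3 -m inch '[{"gripper":0,"dx":0,"dy":0,"dz":-0.001,"wx":0,"wy":0,"wz":0},{"gripper":0,"dx":0,"dy":0,"dz":-0.002,"wx":0,"wy":0,"wz":0},{"gripper":0,"dx":0,"dy":0,"dz":-0.003,"wx":0,"wy":0,"wz":0},{"gripper":0,"dx":0,"dy":0,"dz":-0.004,"wx":0,"wy":0,"wz":0},{"gripper":0,"dx":0,"dy":0,"dz":-0.005,"wx":0,"wy":0,"wz":0}]'
python3 -m inch '[{"gripper":0,"dx":0,"dy":0,"dz":-0.0005,"wx":0,"wy":0,"wz":0},{"gripper":0,"dx":0,"dy":0,"dz":-0.001,"wx":0,"wy":0,"wz":0},{"gripper":0,"dx":0,"dy":0,"dz":-0.0015,"wx":0,"wy":0,"wz":0},{"gripper":0,"dx":0,"dy":0,"dz":-0.002,"wx":0,"wy":0,"wz":0},{"gripper":0,"dx":0,"dy":0,"dz":-0.002,"wx":0,"wy":0,"wz":0}]'
```

```text
clock: 16.52
eef_pos: [697.4, 53.1, 76.2]
eef_rot: [-3.141, -0.002, 2.694]
wrist_force: [0.1, 0.3, -0.7]
finger_gap: 0.3
finger_force: 0.0
clock: 16.93
eef_pos: [698.2, 53.1, 73.2]
eef_rot: [3.141, 0.001, 2.694]
wrist_force: [-0.2, -0.3, 3.6]
finger_gap: 0.2
finger_force: 1.5
clock: 17.35
eef_pos: [698.0, 53.1, 70.6]
eef_rot: [3.141, 0.0, 2.694]
wrist_force: [1.5, -0.1, 1.9]
finger_gap: 0.5
finger_force: 1.2
```

Contact was at about 74. I keep pressing towards 68.

```bash
python3 -m inch '[{"gripper":0,"dx":0,"dy":0,"dz":-0.0004,"wx":0,"wy":0,"wz":0},{"gripper":0,"dx":0,"dy":0,"dz":-0.0008,"wx":0,"wy":0,"wz":0},{"gripper":0,"dx":0,"dy":0,"dz":-0.0012,"wx":0,"wy":0,"wz":0},{"gripper":0,"dx":0,"dy":0,"dz":-0.0015,"wx":0,"wy":0,"wz":0},{"gripper":0,"dx":0,"dy":0,"dz":-0.0015,"wx":0,"wy":0,"wz":0}]'
python3 -m inch '[{"gripper":0,"dx":0,"dy":0,"dz":-0.0003,"wx":0,"wy":0,"wz":0},{"gripper":0,"dx":0,"dy":0,"dz":-0.0006,"wx":0,"wy":0,"wz":0},{"gripper":0,"dx":0,"dy":0,"dz":-0.0009,"wx":0,"wy":0,"wz":0},{"gripper":0,"dx":0,"dy":0,"dz":-0.001,"wx":0,"wy":0,"wz":0},{"gripper":0,"dx":0,"dy":0,"dz":-0.001,"wx":0,"wy":0,"wz":0}]'
```

```text
clock: 17.77
eef_pos: [698.0, 53.1, 69.3]
eef_rot: [3.141, 0.001, 2.694]
wrist_force: [1.9, 0.1, 4.1]
finger_gap: 0.2
finger_force: 2.3
clock: 18.18
eef_pos: [698.1, 53.1, 68.6]
eef_rot: [3.141, 0.001, 2.694]
wrist_force: [1.0, 0.1, 7.8]
finger_gap: 0.3
finger_force: 3.4
```

```bash
python3 -m inch '[{"gripper":0,"dx":0,"dy":0,"dz":-0.0003,"wx":0,"wy":0,"wz":0},{"gripper":0,"dx":0,"dy":0,"dz":-0.0006,"wx":0,"wy":0,"wz":0},{"gripper":0,"dx":0,"dy":0,"dz":-0.0008,"wx":0,"wy":0,"wz":0},{"gripper":0,"dx":0,"dy":0,"dz":-0.0008,"wx":0,"wy":0,"wz":0},{"gripper":0,"dx":0,"dy":0,"dz":-0.0008,"wx":0,"wy":0,"wz":0}]'
```

```text
clock: 18.6
eef_pos: [698.3, 53.1, 68.3]
eef_rot: [3.141, 0.001, 2.694]
wrist_force: [0.3, -0.6, 8.7]
finger_gap: 0.9
finger_force: 4.9
```

```bash
python3 -m inch '[{"gripper":0,"dx":0,"dy":0,"dz":-0.0003,"wx":0,"wy":0,"wz":0},{"gripper":0,"dx":0,"dy":0,"dz":-0.0006,"wx":0,"wy":0,"wz":0},{"gripper":0,"dx":0,"dy":0,"dz":-0.0006,"wx":0,"wy":0,"wz":0},{"gripper":0,"dx":0,"dy":0,"dz":-0.0006,"wx":0,"wy":0,"wz":0},{"gripper":0,"dx":0,"dy":0,"dz":-0.0006,"wx":0,"wy":0,"wz":0}]'
```

```text
clock: 19.02
eef_pos: [698.4, 53.1, 68.2]
eef_rot: [3.141, 0.002, 2.694]
wrist_force: [-0.7, -0.3, 13.5]
finger_gap: 0.5
finger_force: 6.7
```

The lock is against its stop: 13.5 N with no further travel. I'm lifting away and checking.

```bash
python3 -m inch '[{"gripper":0,"dx":0,"dy":0,"dz":0.003,"wx":0,"wy":0,"wz":0},{"gripper":0,"dx":0,"dy":0,"dz":0.015,"wx":0,"wy":0,"wz":0},{"gripper":0,"dx":0,"dy":0,"dz":0.035,"wx":0,"wy":0,"wz":0},{"gripper":0,"dx":0,"dy":0,"dz":0.065,"wx":0,"wy":0,"wz":0},{"gripper":0,"dx":0,"dy":0,"dz":0.1,"wx":0,"wy":0,"wz":0}]'
python3 -m inch '[{"gripper":0,"dx":0,"dy":0,"dz":0,"wx":0,"wy":0,"wz":0},{"gripper":0,"dx":0,"dy":0,"dz":0,"wx":0,"wy":0,"wz":0},{"gripper":0,"dx":0,"dy":0,"dz":0,"wx":0,"wy":0,"wz":0},{"gripper":0,"dx":0,"dy":0,"dz":0,"wx":0,"wy":0,"wz":0},{"gripper":0,"dx":0,"dy":0,"dz":0,"wx":0,"wy":0,"wz":0}]' | tail -3
python3 - <<'E'
from h import *
b=manip.camera("side");a=cv2.imread("pics/s7.png");o=cv2.imread("pics/side.png")
# change since release, over tape and tray; and clip/compass/cup since start
d=cv2.absdiff(a,b).max(2)
for n,(y0,y1,x0,x1) in dict(tray=(150,225,278,365),tape=(172,208,362,402)).items(): m=cv2.medianBlur(d[y0:y1,x0:x1],3)>40;ys,xs=np.nonzero(m);print(n,m.sum(),(xs.min()+x0,xs.max()+x0,ys.min()+y0,ys.max()+y0) if m.any() else "")
e=cv2.absdiff(o,b).max(2)
for n,(y0,y1,x0,x1) in dict(clip=(315,350,400,432),compass=(240,265,388,470),cup=(75,138,280,310),trayleft=(190,225,278,355)).items(): print(n,(cv2.medianBlur(e[y0:y1,x0:x1],3)>40).sum())
s=manip.read_state();print(s["wrist_force"])
E
```

```text
clock: 19.43
eef_pos: [696.7, 53.1, 166.3]
eef_rot: [-3.14, -0.004, 2.694]
wrist_force: [-0.5, 1.1, 0.0]
finger_gap: 0.5
finger_force: 0.0
wrist_force: [0.3, -0.8, -0.0]
finger_gap: 0.4
finger_force: 0.0
tray 0 
tape 19 (np.int64(377), np.int64(384), np.int64(172), np.int64(174))
clip 0
compass 0
cup 0
trayleft 0
[-0.13648932 -0.26582271  0.62244364]
```

```bash
python3 -c "
from cell import manip;print(manip.sign_off())"
```

```text
the job is handed in; nothing more can be done
None
```

The tape is hooked over the tray's back wall with the case upright and snug against the front edge, and the thumb lock is pressed to its stop; camera checks showed no movement of the tray, cup, clip or compass, and I handed the job in at about 20 s.

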